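# Dock the tube carrier with the ratchet press

## Robot

A 6-joint arm with a two-finger parallel gripper is mounted at the origin on the work surface. World frame = base frame: x ahead of the robot, y to its left, z up, the work surface at z = 0. Lengths are in mm, angles in rad, forces in N, time in s.
With the tool pointing down it reaches from about 350 to 775 mm from the base axis. Payload 7.3 kg.
Tool frame: the origin (TCP) lies at the very end of the fingers, on their centre line; the grasp point (between the pads) lies grip_point_offset behind it (grip_point_offset is the distance from the TCP to the grasp point, in mm); x points along the fingers, z is the direction in which the jaws open and shut, and the axes are right-handed (so a half turn about x gives the same grasp; the last joint's range is limited). The gripper opens to 92 mm and grips with 3 to 60 N. Pads are 19 mm wide; open, the fingers measure 130 mm over their backs; the gripper's body (75 mm by 190 mm) begins 47 mm behind the grasp point.
Start: joints at [-1.387, 0.342, 1.524, -0, 1.275, -0.146], TCP at [170.046, -496.721, 197.941] pointing down, gripper open.
Joint ranges: [-2.53, 2.53], [-0.77, 2.02], [0.04, 2.7], [-1, 4.14], [0.28, 2.66], [-3.11, 3.11]. Speed limits (rad/s): [2.57, 2.57, 3.14, 3.14, 3.14, 3.14].

## Interface

Orientations are given as [roll, pitch, yaw] about the fixed x, y, z axes, in that order (R = Rz(yaw) Ry(pitch) Rx(roll)).
In Python, from plant import * gives the robot as it stands.
- The arm moves only by the tool send_rows, never from a script. Its argument "series" is text: rows parted by semicolons, each of 5 numbers parted by spaces: the gripper's target within -1 to 1 (fully open at 1, half-way at 0, shut at -1), then the shift along the tool's x, y, z in units of 30 mm (1.0 is 30 mm), then the turn about the tool's x in units of 5 degrees (1.0 is 5 degrees). A call has 1 to 8 rows; each row is the pose to reach, as a shift and turn from the pose commanded when the call began, along the tool's axes at that moment; what a row does not reach only later rows make up. A row lasts 1/8 s, in which the tool goes at most 62.5 mm and 10.7 degrees, less where a joint would pass 70% of its speed; a pose out of reach is approached as far as the arm can. A call with a gripper value outside its range is refused whole. The fingers move at their own pace and stop on an object; the grip force is fixed at half the most. Time passes only in rows, so rows that repeat a pose let the fingers close. It gives the time, the measured TCP pose, the force and the opening at its end, in the units of the state.
- get_obs(): the state, without advancing time (a new reading comes with each control period).
- capture(name): name is "scene" or "top"; returns a dict with "pixels" (480x640x3 uint8, red, green, blue), "mtx" (3x3 intrinsics, pixels), "R" (3x3) and "t" (3): a world point X has camera coordinates R X + t. Camera axes: x right, y down, z forward; pixel columns grow to the right and rows downward; lengths in mm; the calibration is good to about 2 mm. A picture is of the moment at which its call begins. There is no depth.
- close_job(): hands the job in, once; it reports no verdict.
Trained networks look in a picture, given as the dict that the camera call returned (one of the last four; its "shot" number tells which), for a name from the list of things; names that differ only in an ending like _2 or _b are one class to them, and where a whole thing is asked for, a point or a joint stands for the part that bears it (a point fixed in the world has none). Each returns a list of dicts, best first, with "score" (0 to 1); they miss things now and then, are a little off and sometimes report something else, mostly with a low value. They report only what shows in the picture. A call takes as long as a camera call. They do not tell look-alikes from the thing itself.
- cut_out(picture, thing): "pixels" (480x640 bool, what is visible of it).
- place_of(picture, thing): "point" ([x, y, z] in mm, in world coordinates, good to about 4 mm: a listed point, or the origin of a listed thing).
The state is a dict: "time": time; "joint_positions": joint angles; "dq": joint speeds; "tau": joint torques, N m; "tool_pos": TCP position; "tcp_rot": TCP orientation; "contact_force": force on the tool from outside, world axes, zero at the start; "moment": the same for the moment, N m; "grip_width": finger opening in mm.
Only numpy, scipy, OpenCV 4.12 (cv2) and the standard library are available. Lean on these libraries where they do the work, as an engineer would, in place of code of your own. Each camera call takes 0.05 s, during which the arm holds its last target.

## Task

Turn the black bar knob of the docking press clockwise, tooth by tooth, until the pawl alone keeps the white tube carrier firmly pressed against the buffer hidden under the hood, and let go of the knob; go no further than that, so that the tubes are not over-pressed. Then flip the pawl off the ratchet with its ball lever and turn the knob back all the way to its stop. Leave the pawl flipped off, the carrier home in the dock and the things around undisturbed.

Things in the scene. Friction and masses are not known exactly. Their poses are not given: they have to be found in the camera images.
- press: fixed grey docking press. Origin: on the bench under the knob's axis; x, y horizontal, z up. Gear box 170 (x) by 185 (y) by 55 tall round the knob; from it the dock runs to +y, to 325 mm: floor 8 high, two rails 38 high, 76 apart inside, and at its end a flat hood 44 high. Under the hood sits a fixed rubber buffer whose face lies anywhere from y = 262 to 293 mm: unseen, found by feel
- knob (a joint): angle of the ratchet wheel and bar knob, rad: 0 at the back stop, grows clockwise seen from above. The pawl holds it at each tooth, 0.03 rad or less past multiples of 0.524 (12 teeth a turn). Turning it forward takes 0.02 N m of friction, plus up to 0.05 N m as a tooth lifts the pawl, plus 0.019 N m per newton of pressing. With the pawl off it stays where left, save that a compressed pad turns it back up to about 1 rad
- knob_grip (a point): centre of the black bar knob, on the axis, 112 mm above the bench: a bar 58 long, 14 wide, 44 tall (z 88 to 132 mm); its x axis runs along the bar. Below it a hub of 44 mm diameter up to z = 94; the toothed wheel, 154 mm diameter, reaches z = 77
- pawl (a joint): angle of the pawl, rad: about 0 to 0.2 lying on the teeth (it rises and falls as they pass), grows as its lever is pushed to the press's +x; past about 0.7 it stays over by its own weight, 1.1 at its stop (fully flipped off). It turns about the press's y axis, pivot 30 mm in x, -68 mm in y, 90 mm high. Under load some 2 to 4 N at the ball free it
- pawl_ball (a point): centre of the black ball, 20 mm diameter, on top of the pawl's lever, 52 mm from the pivot and 135 mm above the bench; on a stem 7 mm thick. Pawl on: the ball leans 26 mm to -x of the pivot (towards the robot); pawl off: some 28 mm to +x of it. Press axes hold at this point when the pawl is on
- jaw: steel jaw with a sprung rubber pad (56 by 24 mm, face 38 mm in +y of this origin when slack) that leaves the gear box 10 mm per tooth in the press's +y and pushes the carrier's end. The pad's spring gives 0.8 N per mm, so each tooth after contact with the buffer adds 8 N. Firmly pressed is 5 N or more (aim for 7 to 15); sliding the carrier alone takes up to 3 N; over 20 N is too much for the tubes
- carrier_mid (a point): the white tube carrier, loose between the rails, 70 by 150 (press y) by 94 mm, about 0.3 kg, with 24 capped tubes; this point is its centre in plan, 35 mm above its underside, so its far end is 75 mm further along +y. It is pushed 4 to 38 mm along the dock by the jaw alone, never touched by hand
- carrier: the same carrier; origin at the centre of its underside, which slides on the dock's floor; z up
- jar_center (a point): bystander: capped jar, 56 mm diameter, 75 tall, standing loose; this point is half-way up
- spare_center (a point): bystander: loose white rack of tubes, 60 by 100 by 76 mm; this point is 25 mm above its underside
- beaker_center (a point): bystander: grey cup, 60 mm diameter, 65 tall, standing loose; this point is half-way up
There are look-alikes about, which are no part of the job. Leave any turquoise look-alike of the carrier alone.

How it is judged:
By the outcome, as a careful person would: the job done as asked, in the order asked, and still so for the second after the job is handed in, with the robot touching nothing.
It also fails if it takes over 72 s, if anything falls off the work surface, if the arm or the gripper's body presses on something with over 40 N, if the wrist force passes 120 N, or if a joint passes its speed limit or range.

## Working session

There is one attempt and no reset: what is moved stays moved. The work goes in short steps, Python scripts to look and compute and a tool call to move; the robot and the scene stay as the last step left them, time stands still between calls to the robot, and variables do not carry over. Pictures are saved under pics/ and viewed, and the job is handed in when it is done.

Besides the shell and the picture viewer there is one more tool, called after "Emit:" as name(argument=value, ...) on one line, values as JSON. send_rows: Moves the arm, as the interface text tells. Its arguments: {"type":"object","properties":{"series":{"type":"string"}},"required":["series"]}

```bash
ls; mkdir -p pics
python3 - <<'E'
from plant import *
import cv2
print(get_obs())
for n in ["scene","top"]:
    p=capture(n)
    cv2.imwrite(f"pics/{n}0.png",p["pixels"][:,:,::-1])
    print(n,p["mtx"].tolist(),p["R"].tolist(),p["t"].tolist())
    for th in ["press","knob_grip","pawl_ball","jaw","carrier_mid","carrier","jar_center","spare_center","beaker_center"]:
        print(th,[(x["score"],[round(float(v)) for v in x["point"]]) for x in place_of(p,th)])
E
```

```text
pics
{'time': 0.0, 'joint_positions': array([-1.38698016e+00,  3.42696524e-01,  1.52503164e+00,  1.53117085e-05,
        1.27537521e+00, -1.46027120e-01]), 'dq': array([ 0.00083594,  0.00148084, -0.00033931, -0.00063065, -0.00054182,
        0.00040502]), 'tau': array([ 6.68747853e-04, -4.31236446e+01, -2.44218725e+01,  7.16781802e-02,
        5.58944349e-02, -1.18532730e-04]), 'tool_pos': array([ 169.97416701, -496.24801092,  197.25348102]), 'tcp_rot': array([2.98587404, 1.56928553, 1.74491653]), 'contact_force': array([ 0.6784881 , -0.23735134,  0.55708247]), 'moment': array([-0.01772602, -0.00541122, -0.00598284]), 'grip_width': 91.82566834854738}
scene [[495.7895806346452, 0.0, 321.1295070613494], [0.0, 495.7895806346452, 241.10952354327233], [0.0, 0.0, 1.0]] [[0.6774479560225779, 0.7354658144934609, 0.01242185945426565], [0.46808294801075495, -0.418007977540059, -0.7785677134934574], [-0.5674175011950127, 0.5332535667244426, -0.627437656594875]] [-353.31703772567676, -177.01259190036123, 1465.6799526019488]
press [(0.93, [534, -142, 3])]
knob_grip [(0.93, [536, -145, 112]), (0.3
[... 501 characters left out ...]
147, -0.9996512974195741, 0.008341462700615265], [-0.9887104398474893, -0.026011132635802223, -0.14756384081334642], [0.14772935581395955, -0.004550224869710798, -0.9890173572210083]] [-48.14841313738637, 521.4774298776844, 1247.0953452134352]
press []
knob_grip [(0.67, [535, -138, 114]), (0.58, [490, 31, 8]), (0.29, [571, 359, 24])]
pawl_ball [(0.72, [555, -205, 136])]
jaw [(0.59, [522, -82, 31])]
carrier_mid [(0.88, [282, 209, 33]), (0.87, [766, -121, 35]), (0.79, [491, 38, 44])]
carrier [(0.73, [283, 202, 3]), (0.7, [768, -123, 3]), (0.64, [495, 31, 10])]
jar_center [(0.72, [421, 349, 38])]
spare_center [(0.9, [572, 359, 27]), (0.38, [488, 35, 42])]
beaker_center [(0.89, [527, -416, 33])]
```

View pics/scene0.png

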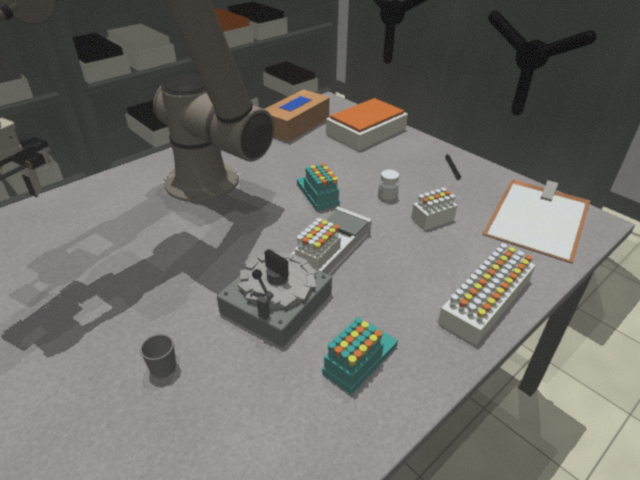

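View pics/top0.png

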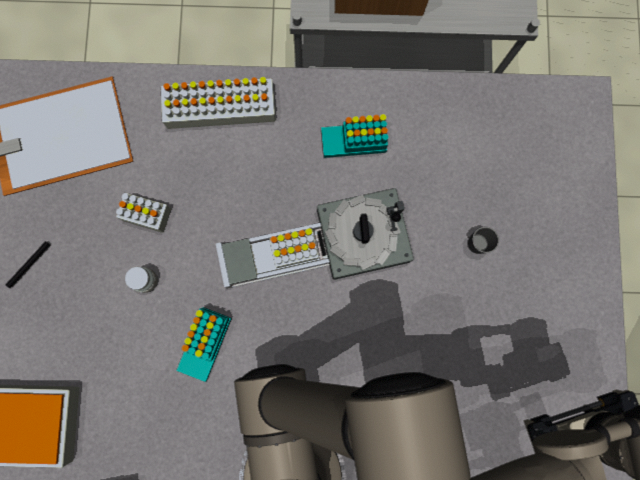

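Run:
```python
import plant
from plant import *
print([n for n in dir(plant) if n[0]!='_'])
try: print(grip_point_offset)
except Exception as e: print(e)
import cv2
p=capture("top")
c=p["pixels"][170:310,200:440]
cv2.imwrite("pics/topcrop.png",cv2.resize(c,None,fx=3.3,fy=3.3,interpolation=cv2.INTER_CUBIC)[:,:,::-1])
p=capture("scene")
c=p["pixels"][190:350,200:400]
cv2.imwrite("pics/scenecrop.png",cv2.resize(c,None,fx=3.5,fy=3.5,interpolation=cv2.INTER_CUBIC)[:,:,::-1])
```

```text
['Unreachable', 'capture', 'close_job', 'cut_out', 'get_obs', 'grip_point_offset', 'place_of']
18.8
```

View pics/topcrop.png

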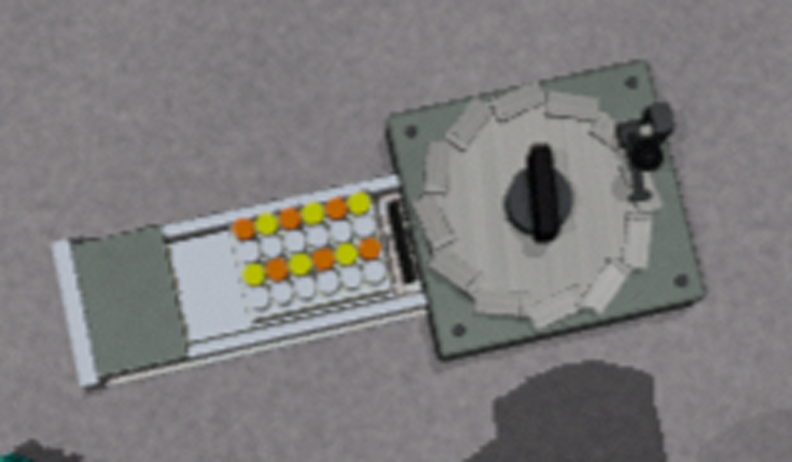

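View pics/scenecrop.png

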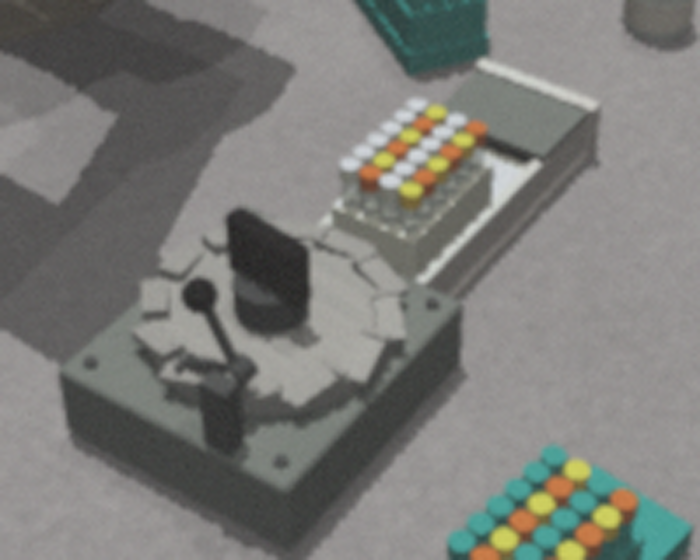

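```bash
cat > h.py <<'E'
import numpy as np, cv2
from plant import *
def ray(p,uv,z):
    M=np.linalg.inv(p["mtx"]); d=p["R"].T@(M@np.array([uv[0],uv[1],1.])); c=-p["R"].T@p["t"]
    return c+d*(z-c[2])/d[2]
def proj(p,X):
    q=p["mtx"]@(p["R"]@np.asarray(X,float)+p["t"]); return q[:2]/q[2]
E
python3 - <<'E'
from h import *
p=capture("top")
f=lambda u,v:(u/3.3+200,v/3.3+170)
C=[ray(p,f(*q),55) for q in [(388,117),(643,62),(704,295),(440,354)]]
for c in C: print(c.round(1))
print("ctr",np.mean(C,0), [np.linalg.norm(C[i]-C[i-1]).round(1) for i in range(4)])
for i,j in((0,1),(3,2)):
    d=C[i]-C[j]; print("y axis yaw",np.arctan2(-d[0],d[1]))
for i,j in((0,3),(1,2)):
    d=C[i]-C[j]; print("x axis yaw",np.arctan2(d[1],d[0]))
b=[ray(p,f(*q),132) for q in [(540,147),(543,238)]]
print("bar",b, np.linalg.norm(b[0]-b[1]), np.mean(b,0)); d=b[0]-b[1];print(np.arctan2(d[1],d[0]))
th=0.226
import math
E
```

```text
[593.6 -39.   55. ]
[ 636.7 -212.8   55. ]
[ 477.1 -254.6   55. ]
[432.8 -77.7  55. ]
ctr [ 535.04408933 -146.00758045   55.        ] [np.float64(165.3), np.float64(179.1), np.float64(164.9), np.float64(182.3)]
y axis yaw 0.24314439974371813
y axis yaw 0.24540775097801856
x axis yaw 0.23641582484441992
x axis yaw 0.25613436603164685
bar [array([ 560.61666072, -135.8995831 ,  132.        ]), array([ 501.96027144, -138.53096678,  132.        ])] 58.71538284787877 [ 531.28846608 -137.21527494  132.        ]
0.044830931736396885
```

Run:
```python
from h import *
p=capture("scene")
f=lambda u,v:(u/3.5+200,v/3.5+190)
b=[ray(p,f(*q),132) for q in [(236,211),(303,254)]]
print("bar",b, np.linalg.norm(b[0]-b[1]), np.mean(b,0)); d=b[1]-b[0];print(np.arctan2(d[1],d[0]))
print("ball",ray(p,f(200,294),135))
t=capture("top")
print("ball",ray(t,(646/3.3+200,152/3.3+170),135))
th=.245;R=np.array([[np.cos(th),-np.sin(th)],[np.sin(th),np.cos(th)]])
for O in ([534,-140],):
  for q,k,sc,off in ((t,"t",3.3,(200,170)),(p,"s",3.5,(200,190))):
    im=cv2.resize(q["pixels"][off[1]:off[1]+160,off[0]:off[0]+240],None,fx=sc,fy=sc)[:,:,::-1].copy()
    def dl(pts,col):
        P=[((proj(q,[*(R@np.array(a[:2])+O),a[2]])-off)*sc).astype(int) for a in pts]
        for a,b in zip(P,P[1:]): cv2.line(im,tuple(map(int,a)),tuple(map(int,b)),col,1)
    dl([(-38,262,38),(-38,92,38)],(0,255,0)); dl([(38,262,38),(38,92,38)],(0,255,0))
    dl([(-45,325,44),(45,325,44)],(0,0,255))
    a=np.linspace(0,6.28,40); dl([(77*np.cos(x),77*np.sin(x),77) for x in a],(255,0,0))
    dl([(4,-78,135),(4,-58,135)],(0,255,255));dl([(-6,-68,135),(14,-68,135)],(0,255,255))
    dl([(0,-8,132),(0,8,132)],(255,0,255));dl([(-8,0,132),(8,0,132)],(255,0,255))
    cv2.imwrite(f"pics/ov{k}.png",im)
```

```text
bar [array([ 510.91864507, -142.23666087,  132.        ]), array([ 566.50078861, -137.29820356,  132.        ])] 55.80110250943825 [ 538.70971684 -139.76743222  132.        ]
0.08861700964816302
ball [ 557.09638732 -202.90739628  135.        ]
ball [ 558.59645117 -203.24021302  135.        ]
```

View pics/ovt.png

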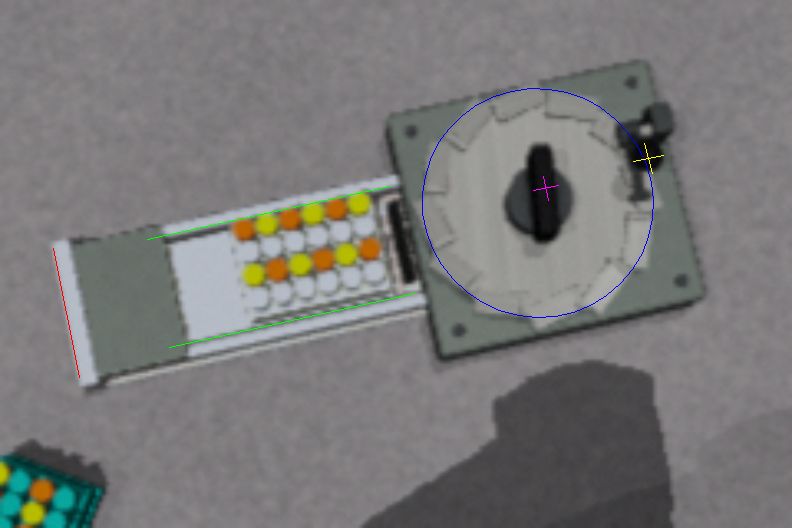

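View pics/ovs.png

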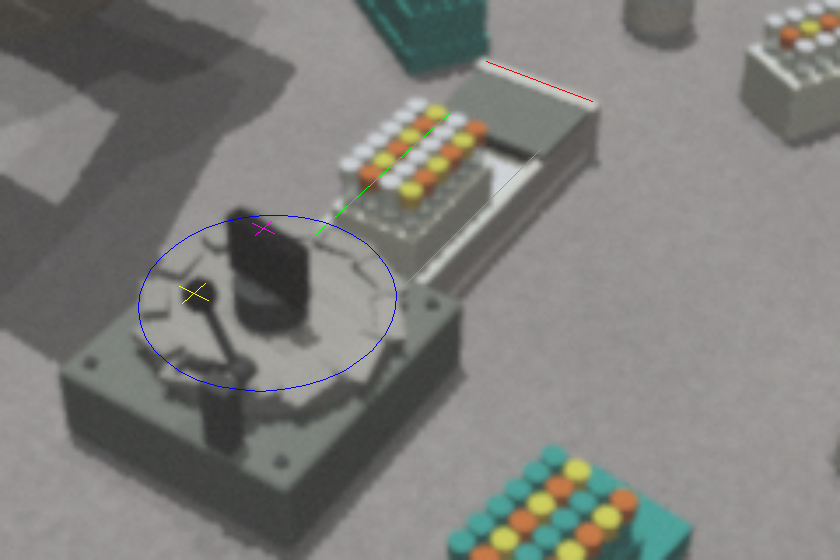

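```bash
cat >> h.py <<'E'
from scipy.spatial.transform import Rotation as Ro
def tool(): 
    o=get_obs(); return o,Ro.from_euler('xyz',o["tcp_rot"]).as_matrix()
def plan(target,baryaw):
    "shift in 30mm units to target TCP, turn in 5deg so tool z is perpendicular to bar"
    o,R=tool(); d=R.T@(np.asarray(target)-o["tool_pos"])/30
    z=R[:,2]; a=np.arctan2(z[1],z[0]); 
    want=baryaw+np.pi/2; e=(want-a+np.pi/2)%np.pi-np.pi/2  # ccw world
    print("pos",o["tool_pos"].round(1),"shift",d.round(3),"turn(5deg)",round(-np.degrees(e)/5,3),"q",o["joint_positions"].round(3),"t",o["time"])
E
python3 - <<'E'
from h import *
o,R=tool(); print(R.round(3))
plan([534.5,-139.8,180],0.065)
E
```

```text
[[-0.     0.946  0.324]
 [-0.     0.324 -0.946]
 [-1.    -0.     0.   ]]
pos [ 170.  -496.7  197.9] shift [ 0.597 15.347 -7.321] turn(5deg) 3.034 q [-1.387  0.342  1.524 -0.     1.275 -0.146] t 1.25
```

Emit:
send_rows(series="0 0 7.6 -3.6 -16; 0 0 15.35 -7.32 -33; 0 0 15.35 -7.32 -33; 0 0 15.35 -7.32 -33; 0 0 15.35 -7.32 -33; 0 0 15.35 -7.32 -33; 0 0 15.35 -7.32 -33; 0 0 15.35 -7.32 -33")

```text
time: 2.25
tool_pos: [528.7, -145.3, 198.1]
tcp_rot: [-1.002, 1.57, -0.737]
contact_force: [0.4, -1.6, -0.1]
grip_width: 46.0
```

Run:
```python
from h import *
plan([534.5,-139.8,180],0.065)
```

```text
pos [ 528.7 -145.3  198.1] shift [0.604 0.128 0.234] turn(5deg) -15.705 q [-0.408  0.384  1.46  -0.     1.297 -0.673] t 2.25
```

Emit:
send_rows(series="0 0 0 0 -8; 0 0 0 0 -15.7; 0 0 0 0 -15.7; 0 0 0 0 -15.7; 0 0 0 0 -15.7; 0 0 0 0 -15.7; 0 0 0 0 -15.7; 0 0 0 0 -15.7")

```text
time: 3.25
tool_pos: [527.3, -147.0, 197.9]
tcp_rot: [3.087, 1.571, -1.564]
contact_force: [0.3, -0.1, 0.1]
grip_width: 46.0
```

Run:
```python
from h import *
plan([534.5,-139.8,130],0.065)
print(get_obs()["moment"],get_obs()["contact_force"])
```

```text
pos [ 527.3 -147.   197.9] shift [ 2.263 -0.253  0.224] turn(5deg) -0.039 q [-0.412  0.383  1.462 -0.     1.296 -2.044] t 3.25
[ 0.13825835 -0.15933104  0.05292235] [ 0.28672325 -0.12612367  0.08136538]
```

Emit:
send_rows(series="0 0.8 -0.25 0.22 0; 0 1.6 -0.25 0.22 0; 0 1.6 -0.25 0.22 0; 0 1.6 -0.25 0.22 0")

```text
time: 3.75
tool_pos: [534.9, -140.2, 150.8]
tcp_rot: [-2.088, 1.57, -0.459]
contact_force: [0.3, -0.0, -0.4]
grip_width: 45.9
```

Run:
```python
from h import *
plan([534.5,-139.8,100],0.065)
for k in("scene","top"):
  p=capture(k); u,v=proj(p,[534,-140,130]).astype(int); 
  cv2.imwrite(f"pics/g1{k}.png",cv2.resize(p["pixels"][v-60:v+60,u-80:u+80],None,fx=4,fy=4,interpolation=cv2.INTER_CUBIC)[:,:,::-1])
```

```text
pos [ 534.9 -140.2  150.8] shift [1.693 0.015 0.014] turn(5deg) -0.077 q [-0.395  0.433  1.52  -0.     1.187 -2.024] t 3.75
```

View pics/g1scene.png

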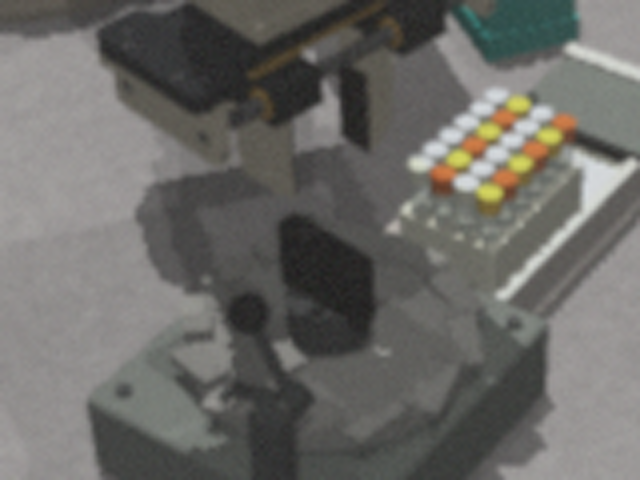

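View pics/g1top.png

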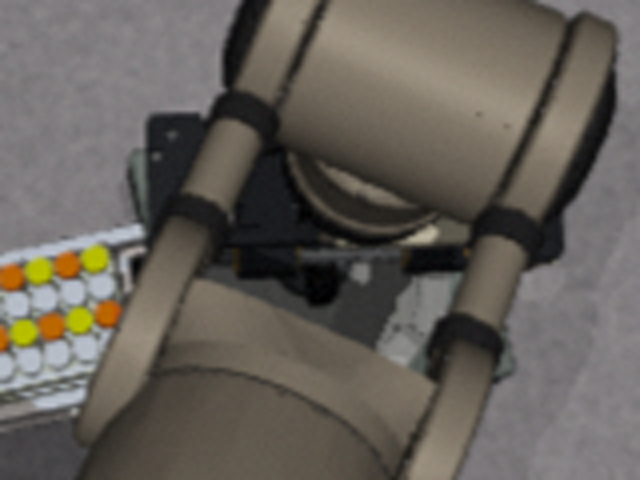

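Emit:
send_rows(series="0 0.8 0 0 0; 0 1.69 0 0 0; 0 1.69 0 0 0; -0.4 1.69 0 0 0; -0.7 1.69 0 0 0; -1 1.69 0 0 0; -1 1.69 0 0 0")

```text
time: 4.72
tool_pos: [534.8, -140.2, 99.8]
tcp_rot: [-2.314, 1.57, -0.685]
contact_force: [-0.7, -1.1, 2.5]
grip_width: 13.0
```

```bash
cat >> h.py <<'E'
def st():
    o,R=tool(); z=R[:,2]
    print("t",o["time"],"pos",o["tool_pos"].round(2),"zyaw",np.arctan2(z[1],z[0]).round(4),"F",o["contact_force"].round(2),"M",o["moment"].round(3),"w",round(float(o["grip_width"]),2),"q6",o["joint_positions"][5].round(3))
E
python3 - <<'E'
from h import *
st()
E
```

```text
t 4.725 pos [ 534.75 -140.19   99.78] zyaw 1.6294 F [-0.75 -1.14  2.49] M [ 0.037 -0.071 -0.063] w 12.99 q6 -2.024
```

Emit:
send_rows(series="-1 0 0 0 0.7; -1 0 0 0 1.4; -1 0 0 0 2; -1 0 0 0 2")

```text
time: 5.22
tool_pos: [534.7, -140.1, 99.8]
tcp_rot: [-1.931, 1.57, -0.476]
contact_force: [-0.3, 0.2, 4.0]
grip_width: 12.9
```

```bash
cat > s.py <<'E'
from h import *
st()
E
python3 s.py
```

```text
t 5.225 pos [ 534.74 -140.06   99.77] zyaw 1.4549 F [-0.27  0.17  4.04] M [ 0.102 -0.098 -0.016] w 12.94 q6 -1.85
```

Emit:
send_rows(series="-1 0 0 0 0.7; -1 0 0 0 1.4; -1 0 0 0 2; -1 0 0 0 2")

```text
time: 5.72
tool_pos: [534.8, -140.0, 99.8]
tcp_rot: [-1.561, 1.57, -0.28]
contact_force: [-0.5, 1.3, 5.3]
grip_width: 13.3
```

```bash
python3 s.py
```

```text
t 5.725 pos [ 534.78 -139.96   99.75] zyaw 1.2813 F [-0.51  1.29  5.35] M [ 0.218 -0.029 -0.046] w 13.27 q6 -1.676
```

Emit:
send_rows(series="-1 0 0 0 0.7; -1 0 0 0 1.4; -1 0 0 0 2; -1 0 0 0 2")

```text
time: 6.22
tool_pos: [534.8, -139.9, 99.8]
tcp_rot: [-1.27, 1.57, -0.163]
contact_force: [-0.4, 1.1, 5.5]
grip_width: 13.0
```

```bash
python3 s.py
```

```text
t 6.225 pos [ 534.82 -139.85   99.78] zyaw 1.107 F [-0.35  1.06  5.54] M [ 0.243 -0.079  0.055] w 13.05 q6 -1.502
```

```bash
cat > w.py <<'E'
from h import *
import sys
ref=cv2.imread("pics/scene0.png")
# carrier patch: tubes region  (crop coords /3.5)
x0,y0,x1,y1=290,214,346,262
T=ref[y0:y1,x0:x1]
F=[];M=[]
for i in range(3):
    p=capture("scene"); o=get_obs(); M.append(o["moment"]); F.append(o["contact_force"])
im=p["pixels"][:,:,::-1]
S=np.ascontiguousarray(im[y0-40:y1+20,x0-20:x1+60])
up=6
Tu=cv2.resize(T,None,fx=up,fy=up,interpolation=cv2.INTER_CUBIC);Su=cv2.resize(S,None,fx=up,fy=up,interpolation=cv2.INTER_CUBIC)
r=cv2.matchTemplate(Su,Tu,cv2.TM_CCOEFF_NORMED); _,mv,_,ml=cv2.minMaxLoc(r)
dx,dy=ml[0]/up-20+0,ml[1]/up-40
# to mm along press +y at z~80
th=.245; a=np.array([491,34,75.]); u=np.array([-np.sin(th),np.cos(th),0])
g=(proj(p,a+20*u)-proj(p,a))/20
s=(dx*g[0]+dy*g[1])/(g@g)
print("carrier moved mm %.1f (px %.2f %.2f, score %.2f, off-line %.2f)"%(s,dx,dy,mv,(dx*g[1]-dy*g[0])/np.linalg.norm(g)))
print("M mean",np.mean(M,0).round(3),"sd",np.std(M,0).round(3),"F",np.mean(F,0).round(2))
st()
if len(sys.argv)>1: cv2.imwrite(f"pics/{sys.argv[1]}.png",cv2.resize(im[190:350,200:400],None,fx=3.5,fy=3.5,interpolation=cv2.INTER_CUBIC))
E
python3 w.py a1
```

```text
carrier moved mm 0.0 (px 0.17 0.17, score 0.47, off-line -0.24)
M mean [ 0.284 -0.067  0.019] sd [0.022 0.025 0.015] F [-0.29  0.16  4.95]
t 6.375 pos [ 534.81 -139.81   99.76] zyaw 1.1076 F [ 0.31 -0.81  4.34] M [ 0.286 -0.034  0.02 ] w 13.02 q6 -1.502
```

View pics/a1.png

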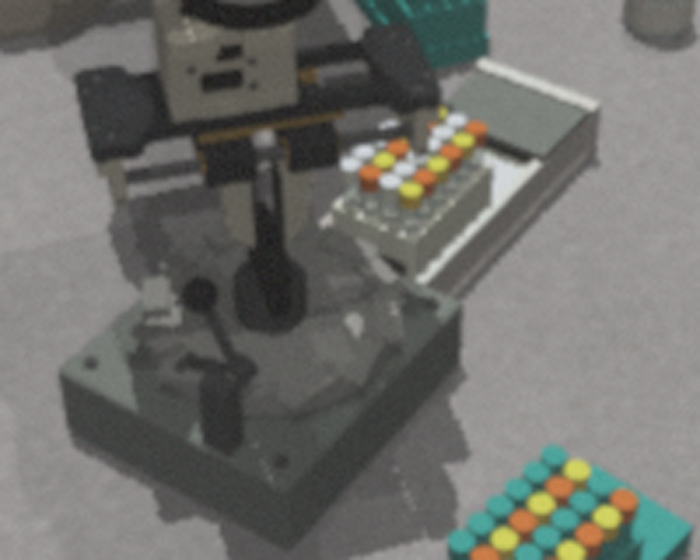

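```bash
sed -i 's/^x0,y0,x1,y1=.*/x0,y0,x1,y1=310,228,344,266/' w.py; python3 w.py
```

```text
carrier moved mm -0.4 (px 0.00 0.17, score 0.91, off-line -0.12)
M mean [ 0.259 -0.089  0.034] sd [0.029 0.02  0.016] F [0.02 1.21 5.6 ]
t 6.525 pos [ 534.8  -139.8    99.75] zyaw 1.1076 F [-0.75  0.73  5.61] M [ 0.237 -0.064  0.04 ] w 13.06 q6 -1.502
```

Emit:
send_rows(series="-1 0 0 0 0.7; -1 0 0 0 1.4; -1 0 0 0 2; -1 0 0 0 2")

```text
time: 7.02
tool_pos: [534.9, -139.7, 99.7]
tcp_rot: [-0.908, 1.57, 0.024]
contact_force: [-0.3, 1.6, 6.0]
grip_width: 13.2
```

```bash
python3 w.py
```

```text
carrier moved mm 2.2 (px 0.50 -0.50, score 0.86, off-line 0.03)
M mean [ 0.314 -0.127  0.027] sd [0.01  0.014 0.014] F [0.08 1.51 5.51]
t 7.175 pos [ 534.89 -139.72   99.76] zyaw 0.933 F [-0.37  1.81  5.72] M [ 0.301 -0.147  0.017] w 13.05 q6 -1.328
```

Emit:
send_rows(series="-1 0 0 0 0.7; -1 0 0 0 1.4; -1 0 0 0 2; -1 0 0 0 2")

```text
time: 7.68
tool_pos: [535.0, -139.6, 99.7]
tcp_rot: [-0.663, 1.569, 0.095]
contact_force: [0.6, 2.0, 6.0]
grip_width: 13.1
```

```bash
python3 w.py
```

```text
carrier moved mm 5.6 (px 1.33 -1.17, score 0.73, off-line -0.05)
M mean [ 0.368 -0.184  0.036] sd [0.026 0.039 0.023] F [0.12 2.04 5.74]
t 7.825 pos [ 534.97 -139.63   99.77] zyaw 0.7585 F [0.42 1.81 6.13] M [ 0.332 -0.23   0.01 ] w 13.15 q6 -1.153
```

Emit:
send_rows(series="-1 0 0 0 0.7; -1 0 0 0 1.4; -1 0 0 0 2; -1 0 0 0 2")

```text
time: 8.32
tool_pos: [535.1, -139.6, 99.8]
tcp_rot: [-0.457, 1.569, 0.127]
contact_force: [0.7, 2.4, 5.6]
grip_width: 12.9
```

```bash
python3 w.py a2
```

```text
carrier moved mm 9.0 (px 2.17 -1.83, score 0.67, off-line -0.13)
M mean [ 0.433 -0.211  0.037] sd [0.018 0.018 0.019] F [1.01 2.14 5.33]
t 8.475 pos [ 535.06 -139.54   99.76] zyaw 0.5841 F [1.09 3.1  5.49] M [ 0.456 -0.235  0.01 ] w 13.11 q6 -0.979
```

View pics/a2.png

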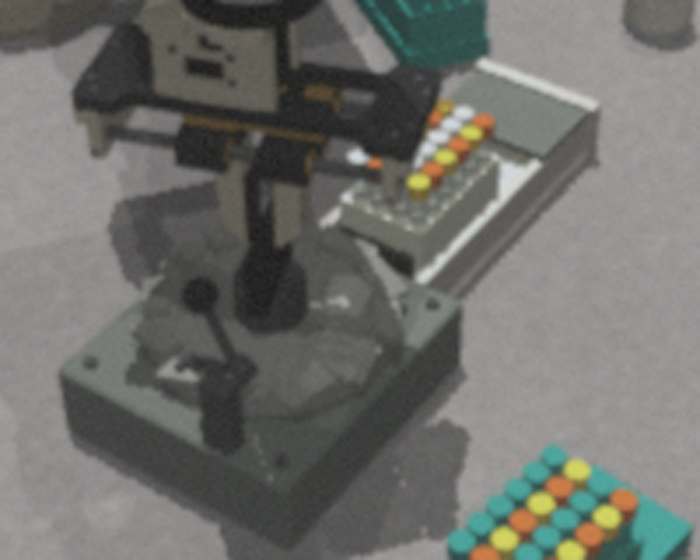

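Emit:
send_rows(series="-1 0 0 0 0.7; -1 0 0 0 1.4; -1 0 0 0 2; -1 0 0 0 2")

```text
time: 8.98
tool_pos: [535.2, -139.5, 99.7]
tcp_rot: [-0.238, 1.569, 0.172]
contact_force: [1.8, 2.8, 5.4]
grip_width: 13.2
```

```bash
python3 w.py
```

```text
carrier moved mm 12.7 (px 3.00 -2.67, score 0.60, off-line -0.09)
M mean [ 0.531 -0.323  0.051] sd [0.039 0.013 0.017] F [1.54 2.9  5.48]
t 9.125 pos [ 535.16 -139.48   99.75] zyaw 0.4099 F [1.78 2.9  5.37] M [ 0.555 -0.317  0.056] w 12.84 q6 -0.805
```

Emit:
send_rows(series="-1 0 0 0 0.7; -1 0 0 0 1.4; -1 0 0 0 2; -1 0 0 0 2")

```text
time: 9.62
tool_pos: [535.3, -139.5, 99.8]
tcp_rot: [-0.067, 1.569, 0.168]
contact_force: [2.1, 3.5, 4.4]
grip_width: 13.0
```

```bash
python3 w.py a3
```

```text
carrier moved mm 49.3 (px 11.17 -10.83, score 0.59, off-line 0.33)
M mean [ 0.547 -0.389  0.048] sd [0.008 0.012 0.028] F [1.65 3.26 5.48]
t 9.775 pos [ 535.29 -139.46   99.74] zyaw 0.2352 F [0.99 3.53 5.38] M [ 0.543 -0.381  0.04 ] w 13.3 q6 -0.63
```

View pics/a3.png

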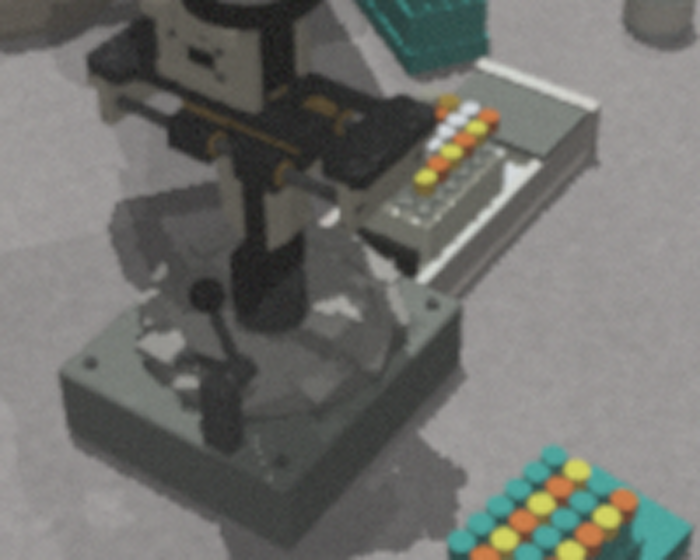

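```bash
cat > w.py <<'E'
from h import *
import sys
ref=cv2.imread("pics/scene0.png")
x0,y0,x1,y1=324,222,344,252
T=ref[y0:y1,x0:x1]; exp=float(sys.argv[1])
F=[];M=[]
for i in range(4):
    p=capture("scene"); o=get_obs(); M.append(o["moment"]); F.append(o["contact_force"])
im=p["pixels"][:,:,::-1].copy()
th=.245; a=np.array([491,34,80.]); u=np.array([-np.sin(th),np.cos(th),0])
g=(proj(p,a+20*u)-proj(p,a))/20
best=[]
for s in np.arange(exp-9,exp+9,.2):
    Mx=np.float32([[1,0,-(x0+s*g[0])],[0,1,-(y0+s*g[1])]])
    W=cv2.warpAffine(im,Mx,(x1-x0,y1-y0),flags=cv2.INTER_LINEAR)
    best.append((cv2.matchTemplate(W,T,cv2.TM_CCOEFF_NORMED)[0,0],s))
b=max(best); print("carrier moved %.1f score %.2f"%(b[1],b[0]))
print("M mean",np.mean(M,0).round(3),"sd",np.std(M,0).round(3),"F",np.mean(F,0).round(2))
st()
if len(sys.argv)>2: cv2.imwrite(f"pics/{sys.argv[2]}.png",cv2.resize(im[190:350,200:400],None,fx=3.5,fy=3.5,interpolation=cv2.INTER_CUBIC))
E
python3 w.py 16
```

```text
carrier moved 14.4 score 0.83
M mean [ 0.529 -0.398  0.04 ] sd [0.009 0.021 0.019] F [1.89 3.55 4.92]
t 9.975 pos [ 535.28 -139.49   99.75] zyaw 0.2352 F [2.05 3.18 4.82] M [ 0.533 -0.363  0.026] w 12.9 q6 -0.63
```

Emit:
send_rows(series="-1 0 0 0 0.7; -1 0 0 0 1.4; -1 0 0 0 2; -1 0 0 0 2")

```text
time: 10.48
tool_pos: [535.4, -139.5, 99.8]
tcp_rot: [0.085, 1.569, 0.145]
contact_force: [3.1, 4.0, 5.1]
grip_width: 13.0
```

```bash
python3 w.py 18 a4
```

```text
carrier moved 15.0 score 0.83
M mean [ 0.6   -0.55   0.055] sd [0.037 0.014 0.011] F [2.61 3.86 5.09]
t 10.675 pos [ 535.4  -139.45   99.76] zyaw 0.0612 F [1.76 4.35 4.81] M [ 0.551 -0.566  0.039] w 13.49 q6 -0.456
```

View pics/a4.png

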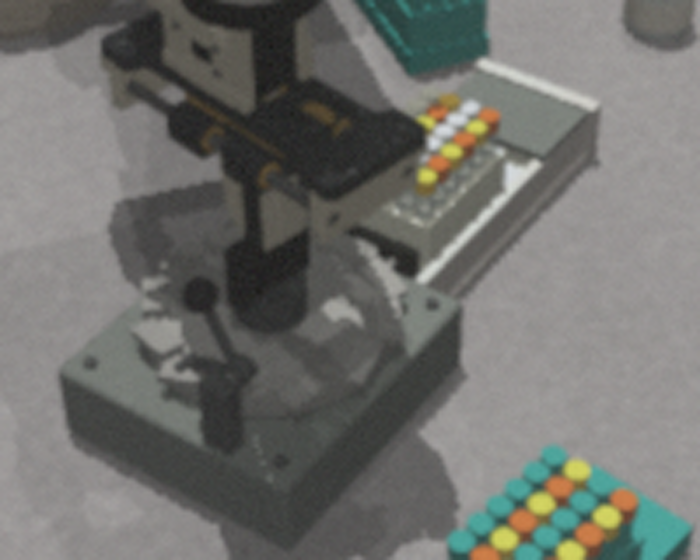

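Emit:
send_rows(series="-1 0 0 0 0.7; -1 0 0 0 1.4; -1 0 0 0 2; -1 0 0 0 2")

```text
time: 11.18
tool_pos: [535.5, -139.5, 99.8]
tcp_rot: [0.213, 1.568, 0.099]
contact_force: [3.5, 3.6, 5.7]
grip_width: 12.9
```

```bash
python3 w.py 18
```

```text
carrier moved 15.0 score 0.83
M mean [ 0.693 -0.688  0.11 ] sd [0.01  0.039 0.024] F [2.84 4.38 5.53]
t 11.375 pos [ 535.54 -139.48   99.78] zyaw -0.1131 F [2.67 4.16 5.74] M [ 0.694 -0.708  0.091] w 12.96 q6 -0.282
```

Emit:
send_rows(series="-1 0 0 0 0.7; -1 0 0 0 1.4; -1 0 0 0 2; -1 0 0 0 2")

```text
time: 11.88
tool_pos: [535.6, -139.5, 99.8]
tcp_rot: [0.36, 1.568, 0.072]
contact_force: [3.3, 3.7, 5.3]
grip_width: 13.2
```

```bash
python3 w.py 18 a5
```

```text
carrier moved 15.0 score 0.83
M mean [ 0.689 -0.729  0.168] sd [0.024 0.025 0.009] F [4.24 4.43 4.6 ]
t 12.075 pos [ 535.62 -139.52   99.77] zyaw -0.2875 F [4.22 3.44 5.09] M [ 0.693 -0.721  0.156] w 13.18 q6 -0.107
```

Emit:
send_rows(series="-1 0 0 0 0.7; -1 0 0 0 1.4; -1 0 0 0 2.1; -1 0 0 0 2.1")

```text
time: 12.58
tool_pos: [535.8, -139.6, 99.8]
tcp_rot: [0.48, 1.568, 0.009]
contact_force: [3.8, 4.0, 4.2]
grip_width: 12.9
```

```bash
python3 w.py 18 a6; python3 -c "
import cv2,numpy as np
cv2.imwrite('pics/balls.png',np.vstack([np.hstack([cv2.imread(f'pics/a{i}.png')[230:430,120:320] for i in r]) for r in ((1,2,3),(4,5,6))]))"
```

```text
carrier moved 15.0 score 0.83
M mean [ 0.684 -0.774  0.244] sd [0.033 0.031 0.014] F [3.94 3.97 4.85]
t 12.775 pos [ 535.75 -139.56   99.76] zyaw -0.4706 F [4.22 3.53 4.93] M [ 0.629 -0.816  0.267] w 13.1 q6 0.076
```

View pics/balls.png

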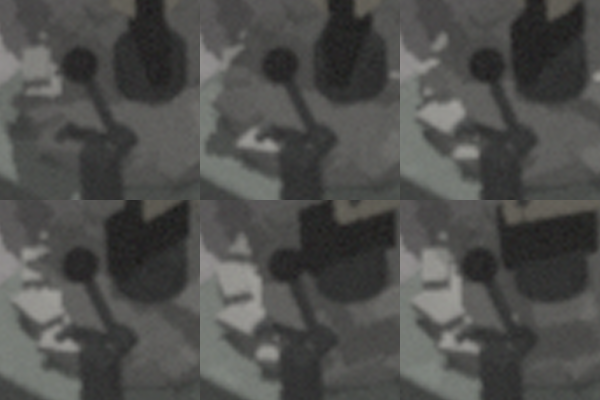

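Emit:
send_rows(series="0 0 0 0 0; 0 0 0 0 0; 0 0 0 0 0; 0 -0.7 0 0 0; 0 -2 0 0 0; 0 -3 0 0 0; 0 -3 0 0 0; 0 -3 0 0 0")

```text
time: 13.78
tool_pos: [533.8, -139.8, 188.2]
tcp_rot: [-2.937, 1.569, 2.872]
contact_force: [-0.2, 0.3, -0.4]
grip_width: 45.8
```

```bash
python3 w.py 15 b1
python3 - <<'E'
from h import *
t=capture("top"); cv2.imwrite("pics/b1t.png",cv2.resize(t["pixels"][170:310,200:440],None,fx=3.3,fy=3.3,interpolation=cv2.INTER_CUBIC)[:,:,::-1])
E
```

```text
carrier moved 15.0 score 0.84
M mean [-0.034 -0.086 -0.011] sd [0.028 0.05  0.02 ] F [-0.24 -0.31 -0.13]
t 13.975 pos [ 533.88 -139.76  188.05] zyaw -0.474 F [-0.43 -1.27 -0.14] M [-0.008 -0.064 -0.021] w 46.26 q6 0.079
```

View pics/b1.png

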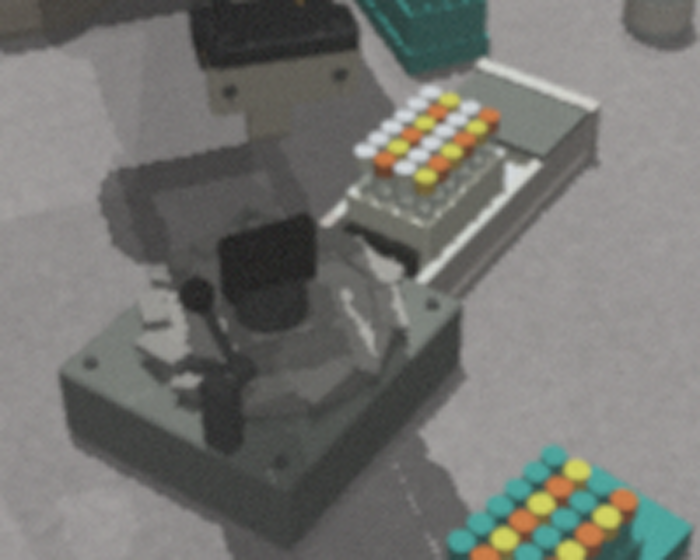

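View pics/b1t.png

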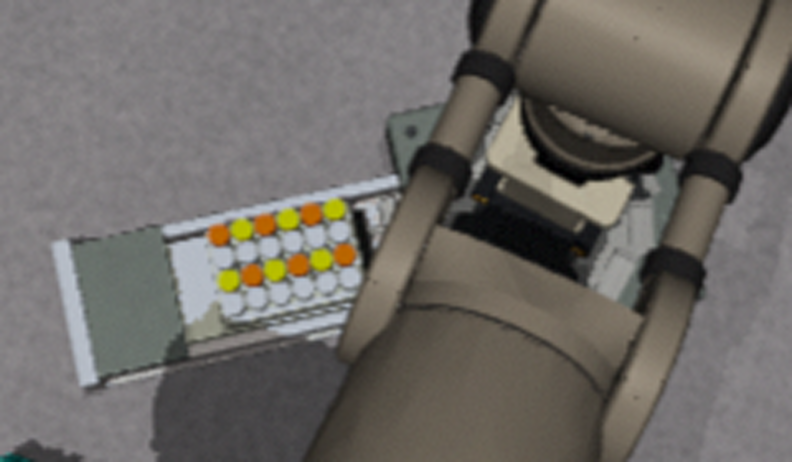

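```bash
cat >> h.py <<'E'
O=np.array([535.2,-139.6]); TH=.245
def P(x,y,z): return np.array([O[0]+x*np.cos(TH)-y*np.sin(TH),O[1]+x*np.sin(TH)+y*np.cos(TH),z])
E
python3 - <<'E'
from h import *
plan(P(-34,-68,190),TH); print(P(-34,-68,190))
t=capture("scene");d=place_of(t,"pawl_ball");print(d); print(ray(t,(196/3.5+200,294/3.5+190),135), P(4,-68,135))
E
```

```text
pos [ 534.  -139.8  188.3] shift [-0.058 -2.428  0.672] turn(5deg) 9.76 q [-0.395  0.4    1.463 -0.     1.28   0.079] t 14.025
[ 518.70916104 -213.81625314  190.        ]
[{'point': [553.1, -206.9, 133.4], 'score': 0.49}]
[ 555.62761674 -204.5457307   135.        ] [ 555.57437939 -204.5991128   135.        ]
```

Emit:
send_rows(series="-1 0 -1.2 0.34 2; -1 0 -2.43 0.67 4; -1 0 -2.43 0.67 6; -1 0 -2.43 0.67 8; -1 0 -2.43 0.67 9.76; -1 0 -2.43 0.67 9.76; -1 0 -2.43 0.67 9.76")

```text
time: 15.0
tool_pos: [519.0, -213.9, 189.1]
tcp_rot: [-1.963, 1.571, 2.998]
contact_force: [-0.3, 0.6, -0.4]
grip_width: 0.7
```

Run:
```python
from h import *
plan(P(-34,-68,124),TH);st()
```

```text
pos [ 519.  -213.9  189.1] shift [ 2.171 -0.01  -0.005] turn(5deg) 0.035 q [-0.527  0.416  1.436 -0.     1.29   0.795] t 15.0
t 15.0 pos [ 519.03 -213.88  189.12] zyaw -1.3227 F [-0.32  0.58 -0.45] M [0.014 0.046 0.031] w 0.68 q6 0.795
```

Emit:
send_rows(series="-1 1 0 0 0; -1 2.17 0 0 0; -1 2.17 0 0 0; -1 2.17 0 0 0")

```text
time: 15.5
tool_pos: [519.8, -214.3, 125.3]
tcp_rot: [0.778, 1.569, -0.547]
contact_force: [0.2, -0.9, 0.2]
grip_width: 0.3
```

Run:
```python
from h import *
st()
p=capture("scene"); cv2.imwrite(f"pics/c1.png",cv2.resize(p["pixels"][190:350,200:400],None,fx=3.5,fy=3.5,interpolation=cv2.INTER_CUBIC)[:,:,::-1])
```

```text
t 15.5 pos [ 519.77 -214.3   125.34] zyaw -1.3248 F [ 0.24 -0.91  0.23] M [0.046 0.014 0.021] w 0.27 q6 0.797
```

View pics/c1.png

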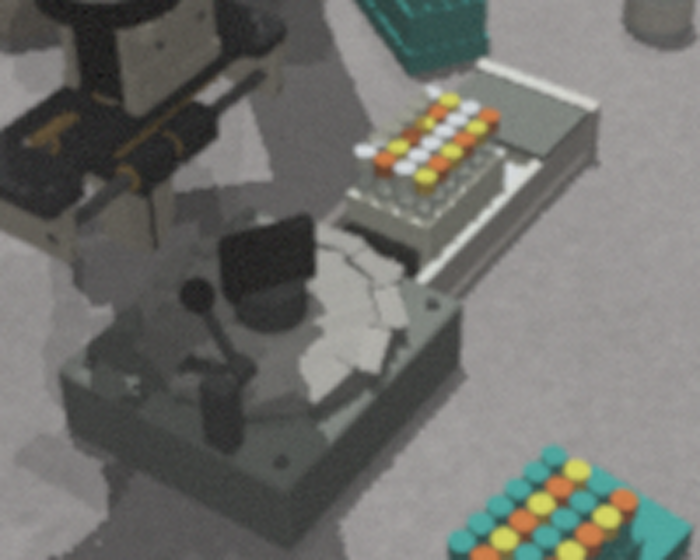

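Emit:
send_rows(series="-1 0 0.25 0 0; -1 0 0.45 0 0; -1 0 0.65 0 0; -1 0 0.85 0 0; -1 0 1.05 0 0; -1 0 1.25 0 0; -1 0 1.45 0 0; -1 0 1.6 0 0")

```text
time: 16.55
tool_pos: [566.0, -202.2, 124.1]
tcp_rot: [-0.656, 1.571, -1.982]
contact_force: [-0.1, 0.3, -0.8]
grip_width: 0.3
```

Run:
```python
from h import *
st()
p=capture("scene"); cv2.imwrite(f"pics/c2.png",cv2.resize(p["pixels"][190:350,200:400],None,fx=3.5,fy=3.5,interpolation=cv2.INTER_CUBIC)[:,:,::-1])
```

```text
t 16.55 pos [ 565.98 -202.21  124.07] zyaw -1.3257 F [-0.12  0.26 -0.78] M [-0.021 -0.014  0.012] w 0.3 q6 0.855
```

View pics/c2.png

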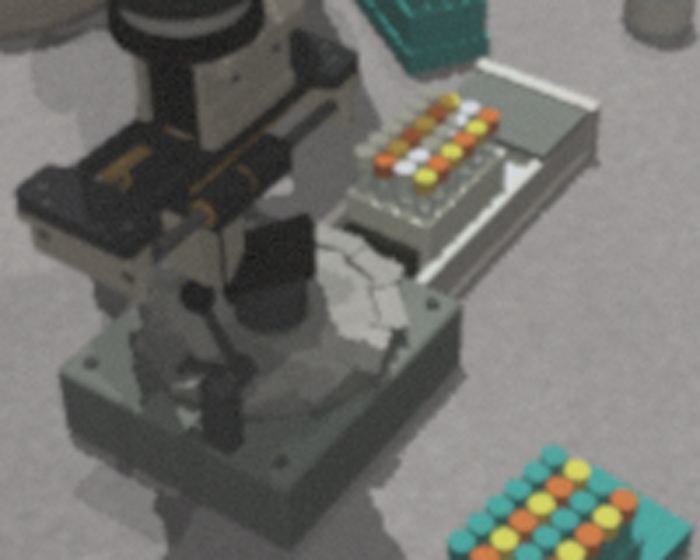

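Run:
```python
from h import *
p=capture("scene"); o,R=tool()
f=lambda X:((proj(p,X)-[200,190])*3.5).round()
print("tcp",f(o["tool_pos"]),"ball pred",f(P(4,-68,135)),P(4,-68,135))
for a in(-1,1):
  for b in (-1,1): print(f(o["tool_pos"]+R@[0,9.5*a,19*b]))
im=p["pixels"][:,:,::-1]
cv2.imwrite("pics/c3.png",cv2.resize(im[230:310,215:305],None,fx=7,fy=7,interpolation=cv2.INTER_CUBIC))
```

```text
tcp [212. 316.] ball pred [196. 294.] [ 555.57437939 -204.5991128   135.        ]
[220. 290.]
[177. 329.]
[247. 303.]
[204. 343.]
```

View pics/c3.png

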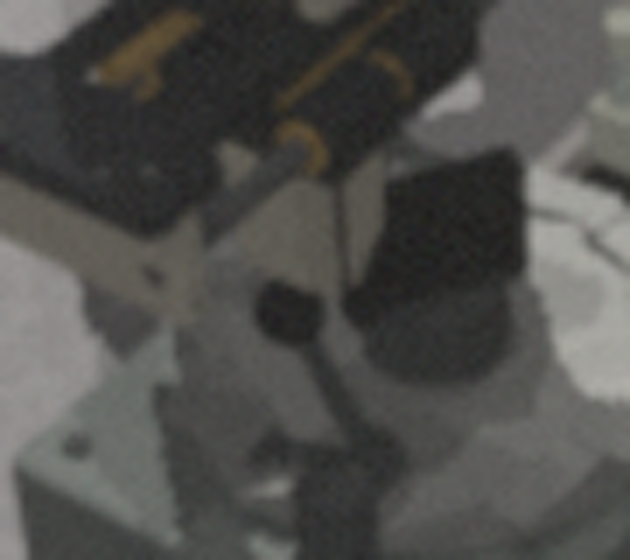

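Run:
```python
from h import *
p=capture("scene")
u,v=proj(p,[534,-140,130]).astype(int)
def f(X): return ((proj(p,X)-[u-80,v-60])*4).round()
# g1 pose: tcp (534.9,-140.2,150.8) zyaw 1.636
c=np.array([534.9,-140.2,150.8]); z=np.array([np.cos(1.636),np.sin(1.636),0]); y=np.array([-z[1],z[0],0])
for dz in (0,10,20,30):
  print(dz,[f(c+[0,0,dz]+s*z*k+9.5*np.array([1,0,0])) for s in(-1,1) for k in (23,)])
print(-p["R"].T@p["t"])
g=lambda X:((proj(p,X)-[215,230])*7).round()
o,R=tool()
for dz in(0,10,20,30,40): print(dz,g(o["tool_pos"]+R@[0,9.5,0]+[0,0,dz]))
st()
```

```text
0 [array([298., 240.]), array([366., 198.])]
10 [array([297., 225.]), array([365., 182.])]
20 [array([295., 209.]), array([365., 167.])]
30 [array([294., 193.]), array([364., 151.])]
[1153.86293714 -595.71913502  786.19536043]
0 [346. 365.]
10 [343. 339.]
20 [341. 312.]
30 [339. 284.]
40 [337. 257.]
t 16.7 pos [ 565.73 -202.24  124.03] zyaw -1.3255 F [ 0.74 -0.21  1.15] M [ 0.011 -0.001 -0.074] w 0.2 q6 0.855
```

Run:
```python
import cv2,numpy as np
im=cv2.imread("pics/c3.png"); g=cv2.createCLAHE(4,(4,4)).apply(cv2.cvtColor(im,cv2.COLOR_BGR2GRAY)); cv2.imwrite("pics/c3e.png",g)
im=cv2.imread("pics/g1scene.png"); g=cv2.createCLAHE(4,(4,4)).apply(cv2.cvtColor(im,cv2.COLOR_BGR2GRAY)); cv2.imwrite("pics/g1e.png",g)
```

```text
(no output)
```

View pics/c3e.png

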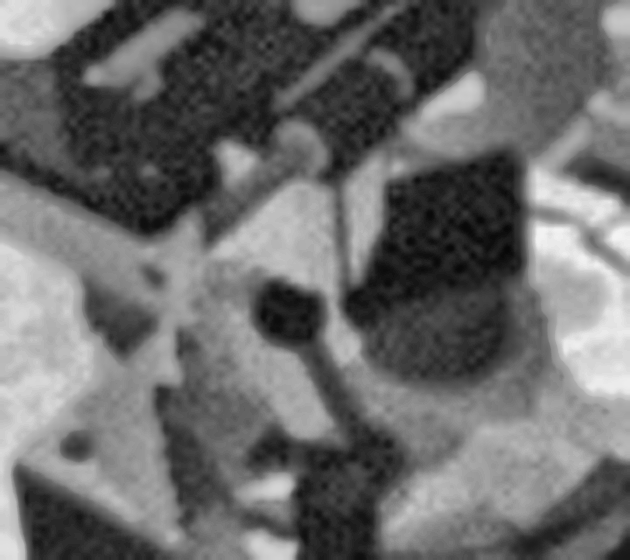

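View pics/g1e.png

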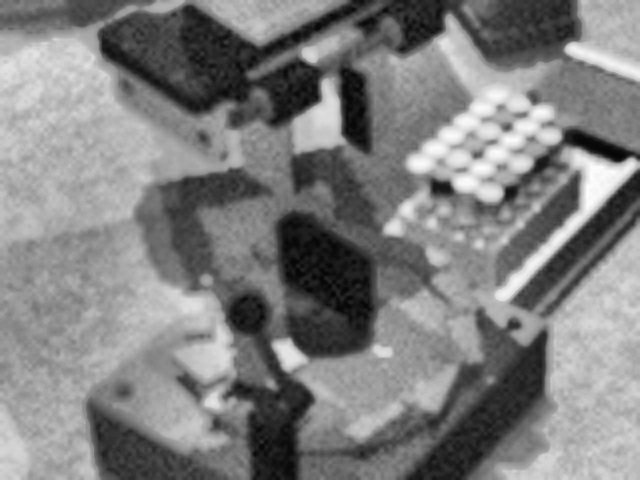

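Emit:
send_rows(series="-1 0 -0.8 0 0; -1 0 -1.65 0 0; -1 0 -1.65 0 0; -1 0 -1.65 0 0; -1 0.5 -1.65 0 0; -1 0.9 -1.65 0 0; -1 0.9 -1.65 0 0")

```text
time: 17.58
tool_pos: [516.8, -213.6, 95.2]
tcp_rot: [-2.33, 1.567, 2.628]
contact_force: [-0.3, -0.2, 1.0]
grip_width: 0.4
```

Run:
```python
from h import *
st()
p=capture("scene"); cv2.imwrite(f"pics/c4.png",cv2.resize(p["pixels"][190:350,200:400],None,fx=3.5,fy=3.5,interpolation=cv2.INTER_CUBIC)[:,:,::-1])
```

```text
t 17.575 pos [ 516.82 -213.62   95.24] zyaw -1.3255 F [-0.29 -0.21  1.  ] M [-0.021 -0.015  0.012] w 0.38 q6 0.797
```

View pics/c4.png

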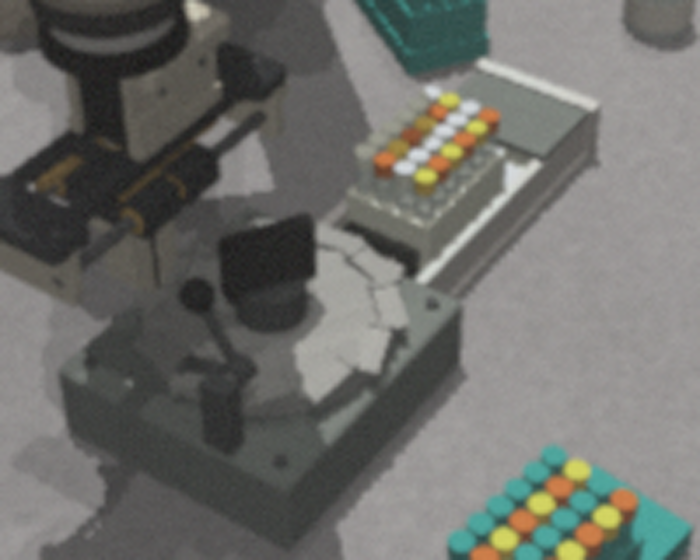

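Emit:
send_rows(series="-1 0 0.25 0 0; -1 0 0.45 0 0; -1 0 0.65 0 0; -1 0 0.85 0 0; -1 0 1.05 0 0; -1 0 1.25 0 0; -1 0 1.45 0 0; -1 0 1.65 0 0")

```text
time: 18.62
tool_pos: [566.1, -202.1, 97.0]
tcp_rot: [2.019, 1.571, 0.694]
contact_force: [0.4, -0.9, 0.1]
grip_width: 0.7
```

Run:
```python
from h import *
st()
p=capture("scene"); cv2.imwrite(f"pics/c5.png",cv2.resize(p["pixels"][190:350,200:400],None,fx=3.5,fy=3.5,interpolation=cv2.INTER_CUBIC)[:,:,::-1])
```

```text
t 18.625 pos [ 566.13 -202.09   96.98] zyaw -1.3256 F [ 0.43 -0.89  0.05] M [0.045 0.007 0.011] w 0.69 q6 0.855
```

View pics/c5.png

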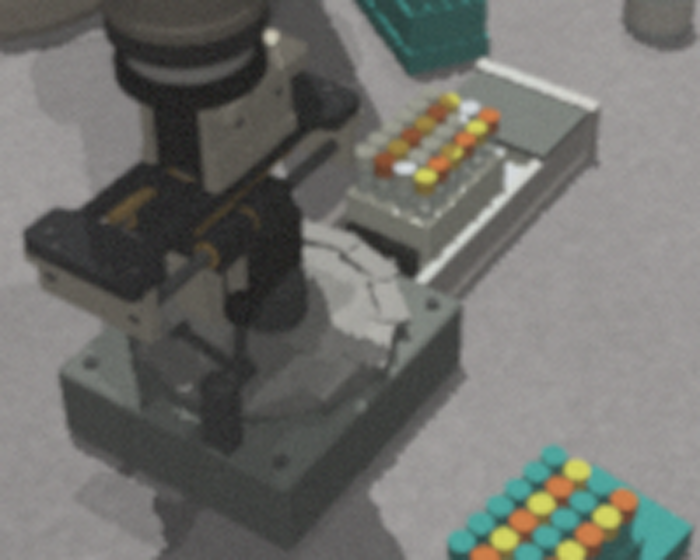

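Emit:
send_rows(series="-1 0 0.2 0 0; -1 0 0.4 0 0; -1 0 0.6 0 0; -1 0 0.75 0 0; -1 0 0.75 0 0; -1 0 0.75 0 0")

```text
time: 19.42
tool_pos: [587.3, -196.9, 97.1]
tcp_rot: [-1.657, 1.571, -2.983]
contact_force: [-0.2, 1.1, 0.6]
grip_width: 0.6
```

Run:
```python
from h import *
st()
p=capture("scene"); cv2.imwrite(f"pics/c6.png",cv2.resize(p["pixels"][190:350,200:400],None,fx=3.5,fy=3.5,interpolation=cv2.INTER_CUBIC)[:,:,::-1])
```

```text
t 19.425 pos [ 587.31 -196.85   97.05] zyaw -1.3258 F [-0.16  1.13  0.56] M [-0.007 -0.001  0.021] w 0.61 q6 0.879
```

View pics/c6.png

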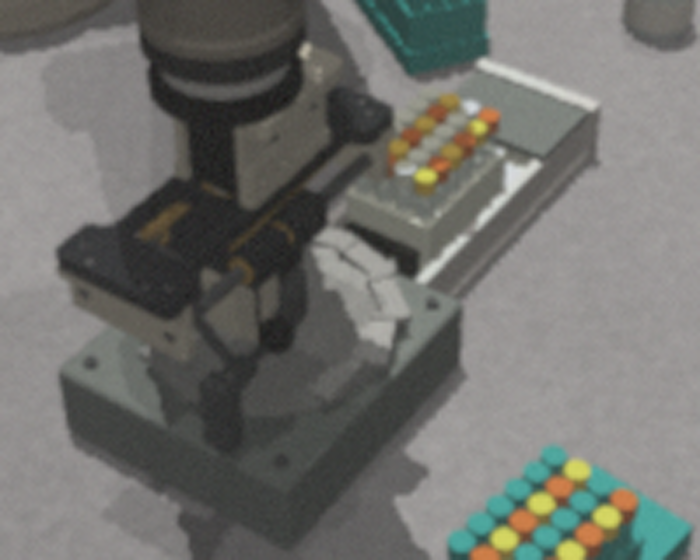

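Emit:
send_rows(series="-1 0 -0.3 0 0; -1 -1.2 -0.3 0 0; -1 -2.6 -0.3 0 0; -1 -3.4 -0.3 0 0; -0.3 -3.4 -2 0 0; -0.3 -3.4 -2.3 0 0; -0.3 -3.4 -2.3 0 0")

```text
time: 20.35
tool_pos: [520.1, -213.9, 199.5]
tcp_rot: [0.955, 1.57, -0.372]
contact_force: [1.0, -0.2, 0.3]
grip_width: 25.9
```

Run:
```python
from h import *
st()
p=capture("scene"); cv2.imwrite(f"pics/c7.png",cv2.resize(p["pixels"][190:350,200:400],None,fx=3.5,fy=3.5,interpolation=cv2.INTER_CUBIC)[:,:,::-1])
print("ball off pred",((proj(p,P(58,-68,134))-[200,190])*3.5).round())
```

```text
t 20.35 pos [ 520.1  -213.94  199.51] zyaw -1.327 F [ 0.96 -0.18  0.29] M [-0.023 -0.01   0.016] w 25.9 q6 0.8
ball off pred [274. 334.]
```

View pics/c7.png

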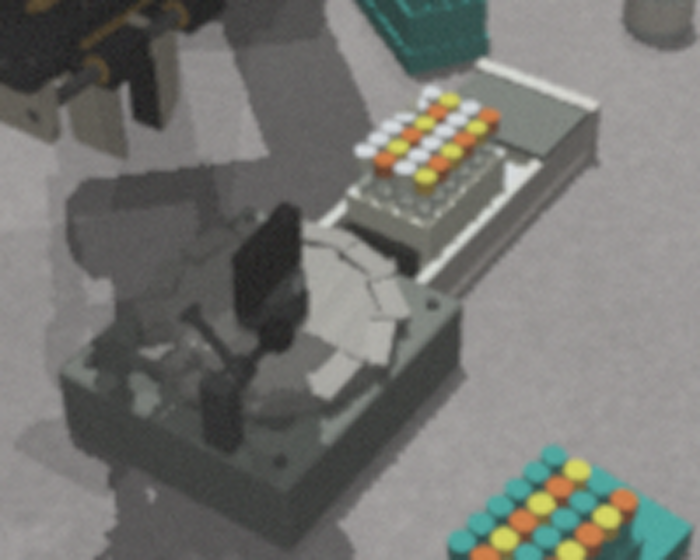

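Run:
```python
from h import *
p=capture("scene")
f=lambda u,v:(u/3.5+200,v/3.5+190)
cv2.imwrite("pics/c8.png",cv2.resize(p["pixels"][235:295,255:305],None,fx=10,fy=10,interpolation=cv2.INTER_CUBIC)[:,:,::-1])
b=[ray(p,f(*q),132) for q in [(240,248),(294,208)]]
d=b[1]-b[0];print(b,np.linalg.norm(d),np.arctan2(d[1],d[0]),np.mean(b,0))
im=cv2.resize(p["pixels"][190:350,200:400],None,fx=3.5,fy=3.5,interpolation=cv2.INTER_CUBIC)[:,:,::-1].copy()
for y,c in((1.2,(0,0,255)),(1.4,(0,255,0)),(1.6,(255,0,0)),(1.8,(0,255,255))):
  e=np.array([np.cos(y),np.sin(y),0])*29; K=np.array([*O,132])
  a=[tuple(int(v) for v in (proj(p,K+s*e)-[200,190])*3.5) for s in(-1,1)]
  cv2.line(im,a[0],a[1],c,1)
cv2.imwrite("pics/c9.png",cv2.resize(im[180:360,150:400],None,fx=3,fy=3))
```

```text
[array([ 538.51324664, -160.78411654,  132.        ]), array([ 531.42173542, -115.18286126,  132.        ])] 46.14936634359084 1.7250719082411115 [ 534.96749103 -137.9834889   132.        ]
```

View pics/c9.png

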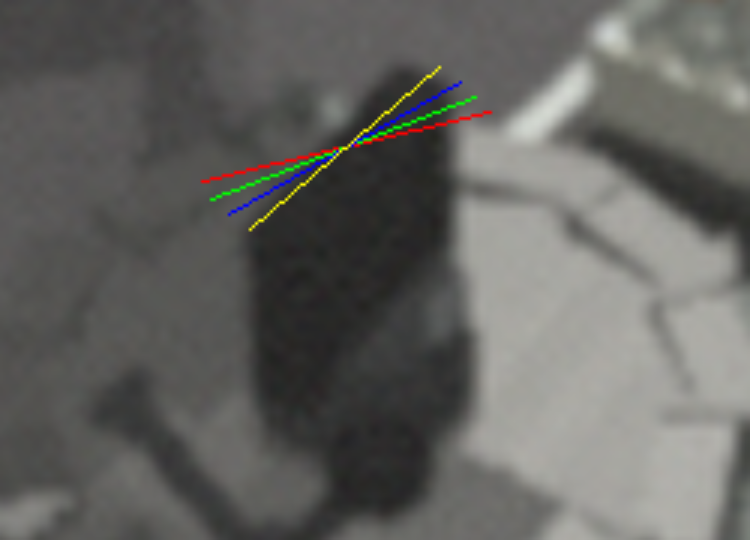

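Run:
```python
from h import *
p=capture("scene")
big=[]
for y in (1.75,1.9,2.05):
  im=cv2.resize(p["pixels"][235:300,240:310],None,fx=7,fy=7,interpolation=cv2.INTER_CUBIC)[:,:,::-1].copy()
  im=cv2.convertScaleAbs(im,alpha=1.8)
  e=np.array([np.cos(y),np.sin(y),0]); n=np.array([-e[1],e[0],0])
  for z in(132,94):
    q=[(proj(p,np.array([*O,z])+29*a*e+7*b*n)-[240,235])*7 for a,b in((-1,-1),(-1,1),(1,1),(1,-1))]
    cv2.polylines(im,[np.array(q).astype(np.int32)],True,(0,255,0) if z==132 else (255,0,0),1)
  big.append(im[:,70:340])
cv2.imwrite("pics/c10.png",np.hstack(big))
```

```text
(no output)
```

View pics/c10.png

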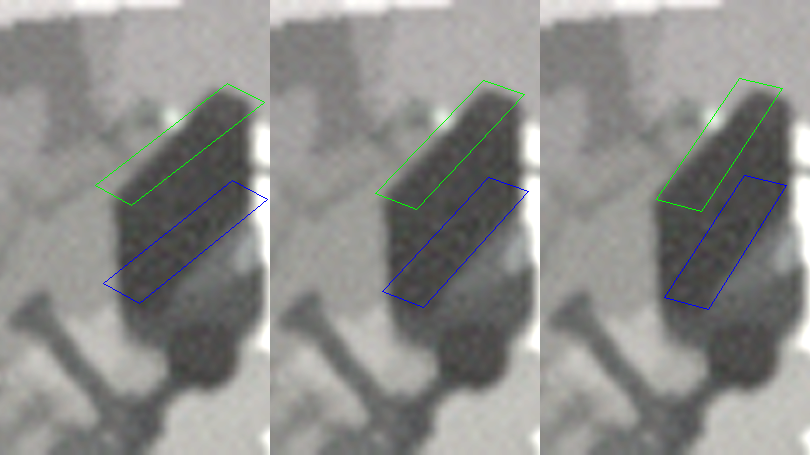

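Run:
```python
from h import *
plan([536,-139.3,199],1.88)
```

```text
pos [ 521.2 -213.5  199. ] shift [ 0.     1.079 -2.28 ] turn(5deg) 17.268 q [-0.525  0.411  1.415  0.     1.315  0.8  ] t 20.5
```

Emit:
send_rows(series="0 0 0.54 -1.14 2; 0 0 1.08 -2.28 4; 0 0 1.08 -2.28 6; 0 0 1.08 -2.28 8; 0 0 1.08 -2.28 10; 0 0 1.08 -2.28 12; 0 0 1.08 -2.28 14; 0 0 1.08 -2.28 15.3")

```text
time: 21.5
tool_pos: [536.0, -139.0, 198.7]
tcp_rot: [-1.071, 1.57, 2.548]
contact_force: [-0.5, 0.2, -0.5]
grip_width: 45.7
```

Emit:
send_rows(series="0 0.8 0 0 2; 0 1.2 0 0 2; 0 1.2 0 0 2; 0 1.2 0 0 2")

```text
time: 22.0
tool_pos: [535.9, -139.5, 163.7]
tcp_rot: [2.389, 1.57, -0.445]
contact_force: [0.1, 0.2, 0.1]
grip_width: 45.8
```

Run:
```python
from h import *
plan([536,-139.3,80],1.88); st()
p=capture("scene"); cv2.imwrite(f"pics/d1.png",cv2.resize(p["pixels"][190:350,200:400],None,fx=3.5,fy=3.5,interpolation=cv2.INTER_CUBIC)[:,:,::-1])
```

```text
pos [ 535.9 -139.5  163.7] shift [ 2.789e+00 -7.000e-03 -2.000e-03] turn(5deg) -0.012 q [-0.393  0.423  1.499 -0.     1.219  2.44 ] t 22.0
t 22.0 pos [ 535.91 -139.47  163.67] zyaw -2.8334 F [0.11 0.16 0.13] M [0.116 0.005 0.019] w 45.83 q6 2.44
```

View pics/d1.png

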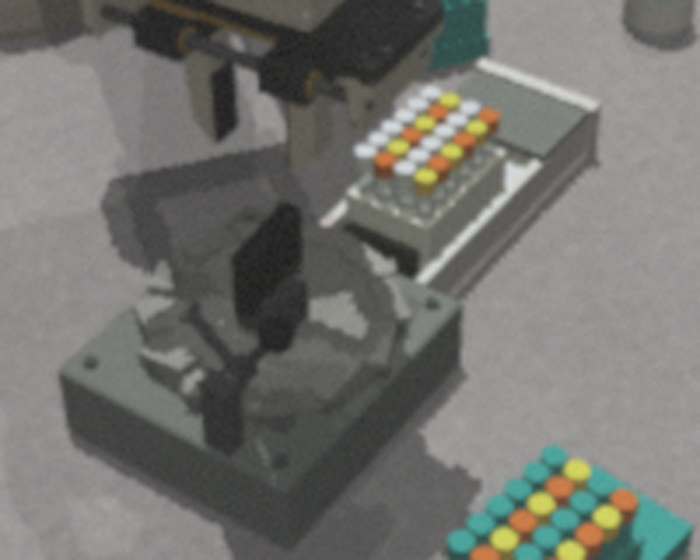

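Emit:
send_rows(series="0 1 0 0 0; 0 1.8 0 0 0; 0 2.4 0 0 0; 0 2.79 0 0 0; 0 2.79 0 0 0; -0.5 2.79 0 0 0; -1 2.79 0 0 0; -1 2.79 0 0 0")

```text
time: 23.05
tool_pos: [535.6, -139.5, 79.9]
tcp_rot: [2.343, 1.57, -0.493]
contact_force: [0.3, -0.7, -0.3]
grip_width: 20.3
```

```bash
python3 w.py 15 d2
```

```text
carrier moved 15.0 score 0.82
M mean [0.096 0.108 0.073] sd [0.092 0.156 0.067] F [-0.9   0.23  2.13]
t 23.25 pos [ 535.25 -139.52   79.74] zyaw -2.8354 F [-1.87 -0.33  2.35] M [ 0.017  0.273 -0.014] w 13.58 q6 2.442
```

View pics/d2.png

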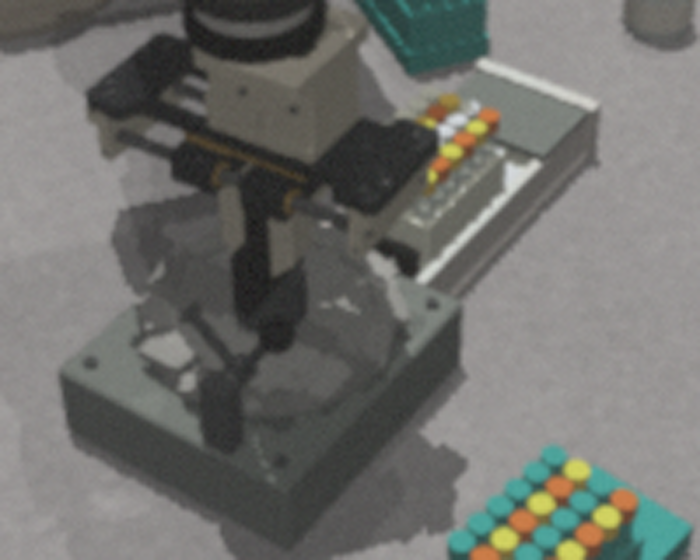

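Emit:
send_rows(series="-1 0 0 0 -1.2; -1 0 0 0 -2.6; -1 0 0 0 -4; -1 0 0 0 -5.4; -1 0 0 0 -6.8; -1 0 0 0 -8; -1 0 0 0 -8; -1 0 0 0 -8")

```text
time: 24.25
tool_pos: [534.9, -139.8, 79.7]
tcp_rot: [-0.14, 1.57, -2.28]
contact_force: [-4.3, -1.8, 5.4]
grip_width: 13.4
```

```bash
python3 w.py 15
```

```text
carrier moved 14.8 score 0.82
M mean [-0.318  0.747  0.057] sd [0.014 0.043 0.02 ] F [-4.76 -2.55  5.55]
t 24.45 pos [ 534.94 -139.79   79.72] zyaw -2.1397 F [-4.71 -1.94  6.41] M [-0.329  0.723  0.073] w 13.71 q6 1.747
```

Emit:
send_rows(series="-1 0 0 0 -1.2; -1 0 0 0 -2.6; -1 0 0 0 -4; -1 0 0 0 -5.2; -1 0 0 0 -6; -1 0 0 0 -6")

```text
time: 25.2
tool_pos: [534.8, -140.1, 79.7]
tcp_rot: [-0.569, 1.569, -2.184]
contact_force: [-5.3, -4.0, 6.3]
grip_width: 13.7
```

```bash
python3 w.py 15
```

```text
carrier moved 15.0 score 0.82
M mean [-0.566  0.808  0.012] sd [0.043 0.038 0.022] F [-5.4  -3.86  5.46]
t 25.4 pos [ 534.82 -140.09   79.71] zyaw -1.6161 F [-5.72 -3.55  5.77] M [-0.635  0.8    0.023] w 13.45 q6 1.223
```

Emit:
send_rows(series="-1 0 0 0 -0.4; -1 0 0 0 -0.8; -1 0 0 0 -0.8")

```text
time: 25.78
tool_pos: [534.8, -140.1, 79.7]
tcp_rot: [-0.606, 1.569, -2.152]
contact_force: [-5.6, -4.1, 5.4]
grip_width: 13.6
```

```bash
python3 w.py 15
```

```text
carrier moved 15.0 score 0.82
M mean [-0.609  0.813 -0.004] sd [0.022 0.041 0.016] F [-5.18 -4.11  5.38]
t 25.975 pos [ 534.86 -140.14   79.73] zyaw -1.5463 F [-4.86 -4.11  5.07] M [-0.612  0.831 -0.014] w 13.65 q6 1.153
```

Emit:
send_rows(series="-1 0 0 0 -0.3; -1 0 0 0 -0.5; -1 0 0 0 -0.5")

```text
time: 26.35
tool_pos: [534.8, -140.2, 79.7]
tcp_rot: [-0.607, 1.569, -2.109]
contact_force: [-5.2, -3.8, 4.9]
grip_width: 13.7
```

```bash
python3 w.py 15
```

```text
carrier moved 15.2 score 0.82
M mean [-0.606  0.83   0.003] sd [0.036 0.011 0.022] F [-5.23 -4.31  5.21]
t 26.55 pos [ 534.88 -140.19   79.74] zyaw -1.5027 F [-6.47 -4.11  4.82] M [-0.633  0.841 -0.011] w 13.9 q6 1.11
```

Emit:
send_rows(series="-1 0 0 0 -0.3; -1 0 0 0 -0.4; -1 0 0 0 -0.4")

```text
time: 26.92
tool_pos: [534.9, -140.2, 79.7]
tcp_rot: [-0.635, 1.569, -2.102]
contact_force: [-4.5, -4.4, 4.4]
grip_width: 14.0
```

```bash
python3 w.py 15
```

```text
carrier moved 15.0 score 0.82
M mean [-0.628  0.789  0.049] sd [0.019 0.023 0.015] F [-5.03 -4.11  5.38]
t 27.125 pos [ 534.84 -140.19   79.71] zyaw -1.4678 F [-4.23 -4.53  5.84] M [-0.615  0.822  0.03 ] w 13.64 q6 1.075
```

Emit:
send_rows(series="-1 0 0 0 -0.3; -1 0 0 0 -0.5; -1 0 0 0 -0.5")

```text
time: 27.5
tool_pos: [534.8, -140.2, 79.7]
tcp_rot: [-0.689, 1.569, -2.113]
contact_force: [-4.9, -4.5, 5.9]
grip_width: 13.8
```

```bash
python3 w.py 15
```

```text
carrier moved 15.0 score 0.82
M mean [-0.627  0.776  0.027] sd [0.038 0.018 0.016] F [-5.69 -3.73  5.51]
t 27.7 pos [ 534.85 -140.2    79.71] zyaw -1.4241 F [-5.91 -5.2   5.66] M [-0.659  0.771  0.022] w 13.59 q6 1.031
```

Emit:
send_rows(series="-1 0 0 0 -0.3; -1 0 0 0 -0.5; -1 0 0 0 -0.5")

```text
time: 28.08
tool_pos: [534.9, -140.2, 79.7]
tcp_rot: [-0.669, 1.569, -2.049]
contact_force: [-4.9, -5.2, 5.2]
grip_width: 13.7
```

```bash
python3 w.py 15 e1
```

```text
carrier moved 15.2 score 0.82
M mean [-0.626  0.804  0.01 ] sd [0.021 0.023 0.014] F [-4.99 -4.45  5.69]
t 28.275 pos [ 534.89 -140.25   79.73] zyaw -1.3805 F [-4.26 -3.85  6.11] M [-0.615  0.78   0.021] w 13.61 q6 0.987
```

View pics/e1.png

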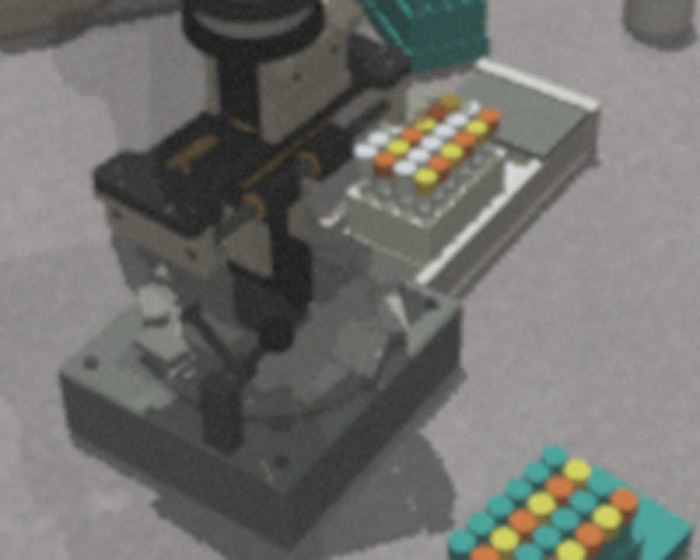

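Emit:
send_rows(series="-1 0 0 0 -0.4; -1 0 0 0 -0.8; -1 0 0 0 -0.8")

```text
time: 28.65
tool_pos: [535.0, -140.2, 79.7]
tcp_rot: [-0.671, 1.57, -1.983]
contact_force: [-5.4, -4.0, 5.0]
grip_width: 13.9
```

```bash
python3 w.py 15
```

```text
carrier moved 15.0 score 0.82
M mean [-0.651  0.769 -0.561] sd [0.04  0.041 0.042] F [-4.41 -4.19  4.99]
t 28.85 pos [ 534.94 -140.22   79.72] zyaw -1.3121 F [-5.21 -4.38  4.7 ] M [-0.625  0.814 -0.629] w 13.87 q6 0.918
```

Emit:
send_rows(series="-1 0 0 0 -0.4; -1 0 0 0 -0.8; -1 0 0 0 -0.8")

```text
time: 29.22
tool_pos: [535.3, -140.1, 79.7]
tcp_rot: [0.042, 1.57, -1.2]
contact_force: [-3.4, -4.9, 4.3]
grip_width: 15.0
```

```bash
python3 w.py 15
```

```text
carrier moved 15.0 score 0.81
M mean [-0.638  0.623 -0.885] sd [0.02  0.014 0.044] F [-3.85 -4.07  4.49]
t 29.425 pos [ 535.29 -140.17   79.7 ] zyaw -1.2425 F [-3.85 -4.2   4.84] M [-0.673  0.612 -0.862] w 14.49 q6 0.849
```

Emit:
send_rows(series="-1 0 0 0 -0.4; -1 0 0 0 -0.8; -1 0 0 0 -0.8")

```text
time: 29.8
tool_pos: [535.7, -140.0, 79.7]
tcp_rot: [0.506, 1.569, -0.664]
contact_force: [-3.0, -4.8, 3.2]
grip_width: 15.5
```

```bash
python3 w.py 15 e2
```

```text
carrier moved 15.0 score 0.81
M mean [-0.814  0.376 -0.988] sd [0.022 0.046 0.02 ] F [-2.65 -4.59  4.04]
t 30.0 pos [ 535.71 -140.03   79.7 ] zyaw -1.17 F [-2.79 -4.58  3.79] M [-0.798  0.308 -1.005] w 16.25 q6 0.776
```

View pics/e2.png

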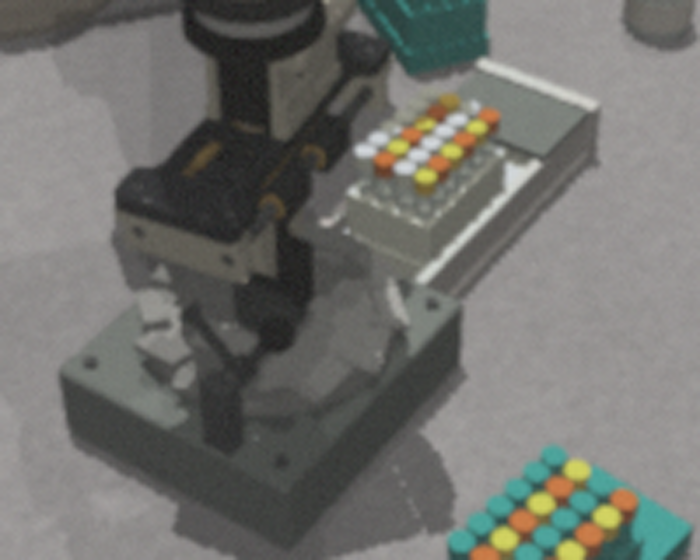

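Emit:
send_rows(series="-0.5 0 0 0 0; 0 0 0 0 0; 0 0 0 0 0; 0 0 0 0 0; 0 -0.8 0 0 0; 0 -2 0 0 0; 0 -3.5 0 0 0; 0 -4.5 0 0 0")

```text
time: 31.0
tool_pos: [535.8, -139.4, 216.6]
tcp_rot: [0.82, 1.568, -0.348]
contact_force: [0.1, 0.5, 0.4]
grip_width: 45.9
```

```bash
python3 w.py 15
python3 - <<'E'
from h import *
plan([400,-350,230],0)
E
```

```text
carrier moved 14.8 score 0.84
M mean [-0.027 -0.025  0.012] sd [0.032 0.047 0.06 ] F [-0.01  0.22  0.57]
t 31.2 pos [ 535.25 -139.23  214.25] zyaw -1.1685 F [-1.28 -0.04  0.35] M [0.019 0.017 0.026] w 45.62 q6 0.775
pos [ 535.3 -139.2  214.2] shift [-0.526 -6.899  4.7  ] turn(5deg) 4.61 q [-0.393  0.382  1.418  0.     1.341  0.775] t 31.2
```

Emit:
send_rows(series="0 0 -3.4 2.3 0; 0 0 -6.9 4.7 0; 0 0 -6.9 4.7 0; 0 0 -6.9 4.7 0; 0 0 -6.9 4.7 0; 0 0 -6.9 4.7 0")

```text
time: 31.95
tool_pos: [399.6, -349.5, 213.1]
tcp_rot: [-2.994, 1.568, 2.119]
contact_force: [0.4, -0.1, 0.1]
grip_width: 46.3
```

```bash
python3 w.py 15
python3 - <<'E'
from h import *
for k in("scene","top"):
    p=capture(k); cv2.imwrite(f"pics/f{k}.png",p["pixels"][:,:,::-1])
    r=(slice(190,350),slice(200,400)) if k=="scene" else (slice(170,310),slice(200,440))
    cv2.imwrite(f"pics/fc{k}.png",cv2.resize(p["pixels"][r],None,fx=3.3,fy=3.3,interpolation=cv2.INTER_CUBIC)[:,:,::-1])
    for th in ["carrier_mid","jar_center","spare_center","beaker_center","pawl_ball"]:
        print(th,[(x["score"],[round(float(v)) for v in x["point"]]) for x in place_of(p,th)])
E
```

```text
carrier moved 15.0 score 0.84
M mean [-0.007 -0.02  -0.014] sd [0.026 0.025 0.029] F [ 0.38  0.13 -0.23]
t 32.15 pos [ 400.78 -348.88  214.16] zyaw -1.1665 F [-0.38 -0.18 -0.49] M [-0.052 -0.031 -0.051] w 45.73 q6 0.306
carrier_mid [(0.93, [765, -122, 36]), (0.91, [490, 49, 40]), (0.59, [280, 204, 34])]
jar_center [(0.7, [420, 349, 43])]
spare_center [(0.61, [574, 354, 26])]
beaker_center [(0.76, [526, -413, 36])]
pawl_ball [(0.54, [606, -196, 136])]
carrier_mid [(0.82, [283, 208, 35]), (0.67, [766, -117, 34]), (0.6, [487, 53, 43])]
jar_center [(0.61, [421, 351, 41])]
spare_center [(0.86, [573, 357, 26])]
beaker_center [(0.75, [525, -415, 32])]
pawl_ball [(0.55, [608, -193, 132])]
```

View pics/fcscene.png

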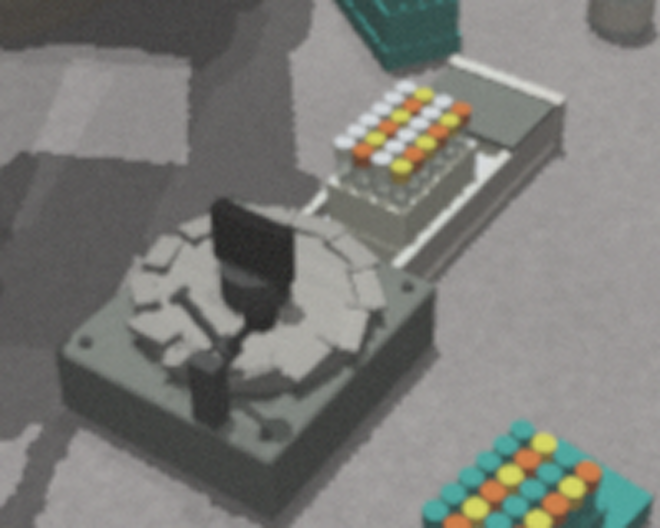

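View pics/fctop.png

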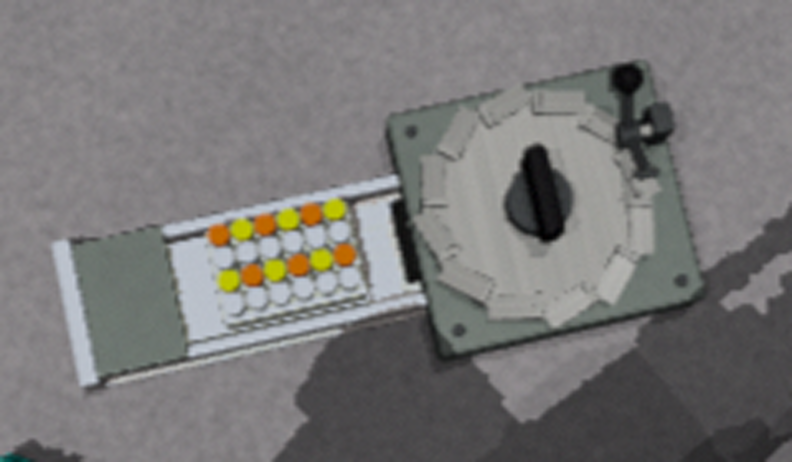

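Run:
```python
from plant import *
print(close_job())
```

```text
the job is handed in; nothing more can be done
None
```

I completed the job in order and handed it in at about 32 s; the interface gives no verdict.

**Pressing:** I turned the knob clockwise until the pawl dropped behind the tooth at about 2.09 rad (the fourth). The carrier slid 15 mm and stopped on the buffer. It stayed put after I let go.
- **Force held by the pawl:** I estimate 9–10 N, inside the 7–15 N aim. It read about 12 N at the furthest point of the turn, before the knob settled back onto the tooth.
- **One tooth earlier:** about 2 N, so not yet firm.

**Release and return:** I flipped the pawl off with the ball lever, and the knob sprang back about 0.6 rad. I then turned it back to a hard stop, felt as about 0.6 to 1 N m. There the bar lines up with the press's x axis.

**Last checks:**
- The ball sits on the flipped-off side, near its expected place.
- The jaw is retracted.
- The carrier is still at +15 mm.
- The jar, spare rack, beaker and turquoise racks are where they were, within measuring error.
- The gripper is clear of everything.

**What disagreed or went wrong:**
- **Finger length:** in the pictures the fingertips end about 28 mm above the reported TCP. The first push at the ball therefore passed over it without contact, and the first grip held only the top of the bar. I corrected the height for both later moves.
- **Knob's start angle:** I first took it as 0, but the stop showed it had begun at about 0.19 rad. The force figures above allow for that.
- **Sideways force:** about 4–7 N appeared while turning the knob, because the grip was roughly 1 mm off its axis.

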